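# Pillar candle into the inspection cradle, magnifier over it

### The arm

A 6-joint arm with a two-finger parallel gripper is mounted at the origin on the work surface. World frame = base frame: x ahead of the robot, y to its left, z up, the work surface at z = 0. Lengths are in mm, angles in rad, forces in N, time in s.
With the tool pointing down it reaches from about 425 to 1125 mm from the base axis. Payload 14.9 kg.
Tool frame: the origin (TCP) lies at the very end of the fingers, on their centre line; the grasp point (between the pads) lies ctrl.grip_depth behind it (ctrl.grip_depth is the distance from the TCP to the grasp point, in mm); z points along the fingers, y is the line along which they close (so a half turn about z gives the same grasp; the last joint's range is limited). The gripper opens to 91 mm and grips with 3 to 60 N. Pads are 32 mm wide; open, the fingers measure 118 mm over their backs; the gripper's body (76 mm by 178 mm) begins 60 mm behind the grasp point.
Start: joints at [-1.169, 0.379, 1.734, -0, 1.028, -0.033], TCP at [294.858, -634.883, 213.932] pointing down, gripper open.
Joint ranges: [-2.77, 2.77], [-0.74, 2.19], [0, 2.66], [-1.06, 4.2], [0.31, 2.87], [-3.08, 3.08]. Speed limits (rad/s): [1.89, 1.89, 2.39, 3.14, 3.14, 3.14].

### API

Orientations are given as a unit quaternion [w, x, y, z].
In Python, from workcell import telemetry, eyes, ctrl gives the robot as it stands. The module is installed in compiled form; this text tells all that it offers.
- The arm moves only by the tool carry_out, never from a script. Its argument "steps" is a list of rows, each an object with "grip": the finger opening in cm, from 0 to 9.12; "travel": the shift along the tool's x, y, z in cm, a list of three; "angular": the turn, a rotation vector about the tool's x, y, z in rad, a list of three. In form: [{"grip": grip, "travel": [x, y, z], "angular": [wx, wy, wz]}, ...]. A call has 1 to 20 rows; each row shifts and turns the commanded pose from where the row before left it, along the tool's axes as they then stand; what a row does not reach is not made up. A row lasts 1/12 s, in which the tool goes at most 41.7 mm and 7.16 degrees, less where a joint would pass 70% of its speed; a pose out of reach is approached as far as the arm can. A call is refused whole if a number of a shift passes 4.17 or a number of a turn 0.125, either way. A call with a gripper value outside its range is refused whole. The fingers move at their own pace and stop on an object; "squeeze" is the grip in N (left out, the last holds). Time passes only in rows, so rows that do not move let the fingers close. It gives the time, the measured TCP pose, the force, the opening and the grip force at its end, in the units of the state.
- telemetry.get_obs(): the state, without advancing time (a new reading comes with each control period).
- eyes.get_image(name): name is "scene" or "side" or "wrist"; returns a dict with "color" (384x512x3 uint8, red, green, blue), "z_map" (384x512 float32, mm along the optical axis (not along the pixel's ray), 0 where there is no reading), "camera_matrix" (3x3 intrinsics, pixels), "position" and "orientation" of the camera in the world. Camera axes: x right, y down, z forward; pixel columns grow to the right and rows downward; lengths in mm; the calibration is good to about 2 mm. The wrist camera is an equidistant fisheye: a pixel r from the principal point sees the ray r / f radians off the axis. A picture is of the moment at which its call begins.
- ctrl.close_job(): hands the job in; it is judged then, once.
The state is a dict: "time": time; "joints": joint angles; "joint_vel": joint speeds; "tau": joint torques, N m; "tool_pos": TCP position; "ee_rot": TCP orientation; "ft_force": force on the tool from outside, world axes, zero at the start; "ft_torque": the same for the moment, N m; "opening": finger opening in mm; "finger_force": force on a finger pad.
Only numpy, scipy, OpenCV 4.12 (cv2) and the standard library are available. Lean on these libraries where they do the work, as an engineer would, in place of code of your own. Each camera call takes 0.05 s, during which the arm holds its last target. There are 200 camera calls.

### The job

Inspect the tall round pillar candle: pick it up from where it stands and lay it gently on its side in the sloping wooden cradle, its flat foot pushed fully home against the end plate and its wick pointing up the slope, without dropping it or laying it down on the table. Let go of it, then swing the magnifier round until its lens is centred over the middle of the candle and stays there. Leave the other things on the table where they stand.

Things in the scene. Friction and masses are not known exactly. Their poses are not given: they have to be found in the camera images.
- candle: Ivory wax pillar candle, a round cylinder 50 mm in diameter, 140 mm tall, about 0.25 kg, standing upright; the tallest of three ivory candles that can stand in each other's places. A thin wick sticks up 11 mm from its top (soft, cannot be felt). Origin: centre of its flat foot; z runs along its axis from foot to wick.
- candle_mid (a point): The centre of the candle, on its axis 70 mm from the foot.
- cradle: Wooden cradle fixed on a stand: two V rests and an end plate at the lower end. Origin: where the centre of the candle's foot lies when fully home, at the end plate's face, 70 mm above the table. x: up the slope along the axis of a candle in the cradle, 15 degrees above horizontal; y: level, towards the magnifier's post; z: square to both, up. The stand's board, 250 x 260 mm, is 12 mm thick.
- upper_rest (a point): Lowest line of a home candle at the middle of the upper V rest: x = 126, z = -25 mm in the cradle's frame. Each rest is 10 mm thick (along x), its two faces at 45 degrees, each 34 mm wide; it reaches up to z = -6 mm and out to y = +-36 mm. Between the rests (x = 31 to 121 mm) fingers have free room down to the board.
- lower_rest (a point): The same point of the lower V rest, at x = 25 mm.
- plate_top (a point): Middle of the top edge of the end plate's face, at x = 0, z = 16 mm in the cradle's frame. The plate is 70 mm wide, 8 mm thick (x = -8 to 0), rigid.
- magnifier (a joint): Swing of the magnifier arm about its upright post, rad. 0: the lens stands straight over the middle of the cradle; it grows as the arm swings away towards the end-plate end (clockwise from above). Range -0.6 to 1.8; starts between 1.0 and 1.5. Stiff: takes about 0.3 N m to turn (3 to 4 N at the handle) and stays where it is left.
- lens (a point): Centre of the magnifier's round lens (ring 114 mm outside diameter, 12 mm thick), 244 mm above the table, 150 mm from the post's axis.
- handle (a point): Middle of the magnifier's upright black round handle, 16 mm in diameter and 50 mm tall (its top 296 mm above the table, its middle 271 mm), on the arm between post and lens, 90 mm from the post's axis. Nothing above it.
- pivot (a point): On the axis of the magnifier's post (18 mm in diameter, on the far side of the cradle from the robot), 238 mm above the table, at the underside of the arm's hub (32 mm in diameter, top at 254 mm). The axis stands 150 mm from the cradle's axis, abreast of the middle of a home candle.
- star_candle: Bystander: ivory six-pointed star candle, 69 mm across, 75 mm tall. Origin: centre of its foot.
- squat_candle: Bystander: ivory round candle, 68 mm in diameter, 60 mm tall. Origin: centre of its foot.
- glass_jar: Bystander: open glass jar, 72 mm in diameter, 85 mm tall. Origin: centre of its foot.
- mould: Bystander: open aluminium mould tube, 60 mm in diameter, 130 mm tall. Origin: centre of its foot.
- crayon_box: Bystander: open cardboard box of crayons, 100 by 140 mm, 50 mm tall. Origin: centre of its underside.
Mind the look-alikes: they are no part of the job. Leave any yellow look-alike of the candle alone.

How it is judged (in metres and radians):
On the way, in this order (a step that is already met when the one before it is completed fails the run):
1. the candle lies home in the cradle, foot against the end plate, and is let go (x of candle in the frame of cradle between -0.003 and 0.003 m and y of candle in the frame of cradle between -0.004 and 0.004 m and z of candle in the frame of cradle between -0.004 and 0.004 m and angle between the z axis of candle and the x axis of cradle, either way round below 0.06 rad and x of candle_mid in the frame of cradle above 0.05 m and contact force between the fingers and candle below 0.2 N and linear speed of candle below 0.02 m/s), for 0.2 s.
2. the lens is centred over the candle (horizontal distance between lens and candle_mid below 0.02 m and velocity of joint magnifier between -0.03 and 0.03 rad/s), for 0.2 s.
At the end, for the whole second after the job is handed in: The candle rests in the cradle, let go and still, wick up the slope: foot within 3 mm of the end plate and 4 mm of the cradle's axis, sideways and in height, its axis within 0.06 rad of the cradle's; the lens is still, its centre within 20 mm of the candle's middle seen from above (all of step 1 and all of step 2); the robot touches nothing.
It fails at once if the candle is dropped (it moves faster than 0.4 m/s with no finger on it) (contact force between the fingers and candle below 0.05 N and linear speed of candle above 0.4 m/s).
It fails at once if the candle is laid or knocked over on the table (angle between candle's own z axis and vertical above 1 rad and height (world z) of candle_mid below 0.045 m).
It fails at once if another thing on the table is disturbed (moved more than 30 mm) (distance of any of star_candle, squat_candle, glass_jar, mould, crayon_box from where it was at the start of the episode above 0.03 m).
It also fails if it takes over 61 s, if anything falls off the work surface, if the arm or the gripper's body presses on something with over 40 N, if the wrist force passes 120 N, or if a joint passes its speed limit or range.

## Working session

There is one attempt and no reset: what is moved stays moved. The work goes in short steps, Python scripts to look and compute and a tool call to move; the robot and the scene stay as the last step left them, time stands still between calls to the robot, and variables do not carry over. Pictures are saved under pics/ and viewed, at most 10 in all, crops included, and the job is handed in when it is done.

Besides the shell and the picture viewer there is one more tool, called after "Emit:" as name(argument=value, ...), one argument or row to a line, values as JSON. carry_out: Moves the arm, as the interface text tells. Its arguments: {"type":"object","properties":{"steps":{"type":"array"},"squeeze":{"type":"number"}},"required":["steps"]}

```bash
mkdir -p pics; cat > h.py <<'E'
import numpy as np, cv2
from scipy.spatial.transform import Rotation as R
from workcell import telemetry, eyes, ctrl
def rot(q): return R.from_quat([q[1],q[2],q[3],q[0]])
def cloud(im):
    K=im["camera_matrix"]; z=im["z_map"]; v,u=np.mgrid[:z.shape[0],:z.shape[1]]
    p=np.stack([(u-K[0,2])/K[0,0]*z,(v-K[1,2])/K[1,1]*z,z],-1)
    w=p@rot(im["orientation"]).as_matrix().T+np.array(im["position"]); w[z==0]=np.nan
    return w
def save(n,im): cv2.imwrite(n,im["color"][...,::-1])
E
python3 - <<'E'
from h import *
a=eyes.get_image("scene");b=eyes.get_image("side")
np.savez("im.npz",sc=cloud(a),si=cloud(b),ca=a["color"],cb=b["color"])
cv2.imwrite("pics/1.png",np.vstack([a["color"],b["color"]])[...,::-1][:, :])
for i in(a,b): print(i["position"],i["orientation"],i["camera_matrix"].tolist())
print(ctrl.grip_depth, telemetry.get_obs())
cv2.imwrite("pics/1.png",cv2.resize(np.hstack([a["color"],b["color"]])[...,::-1],(800,300)))
save("pics/sc.png",a);save("pics/si.png",b)
E
```

```text
[1135.79788255 -485.6125624   992.27886317] [-0.33546105  0.82985218  0.41232608 -0.16970106] [[399.99666964978366, 0.0, 248.54557433861075], [0.0, 399.99666964978366, 195.40589222711415], [0.0, 0.0, 1.0]]
[  99.98470975 1200.96748049 1197.70571377] [ 0.07311275 -0.15682786  0.89166721 -0.41831702] [[469.28506821134033, 0.0, 258.19862970761005], [0.0, 469.28506821134033, 191.4757920205897], [0.0, 0.0, 1.0]]
18.8 {'time': 0.1, 'joints': array([-1.16927928e+00,  3.79386005e-01,  1.73471790e+00,  7.30929004e-07,
        1.02850773e+00, -3.32989503e-02]), 'joint_vel': array([ 0.00096229, -0.00016984, -0.00167078,  0.00042322,  0.00067416,
       -0.00019474]), 'tau': array([-1.71078016e-03, -7.65044117e+01, -4.35297847e+01,  6.51736278e-02,
        3.98297037e-02, -3.07985863e-05]), 'tool_pos': array([ 294.72575839, -634.53471766,  213.33517004]), 'ee_rot': array([-5.00939530e-04,  9.76459736e-01,  2.15699154e-01, -9.29655632e-05]), 'ft_force': array([1.62620014, 0.40911352, 0.30991662]), 'ft_torque': array([ 0.00886463, -0.03125522,  0.04674908]), 'finger_force': 0.0, 'opening': 90.94466067194618}
```

View pics/sc.png

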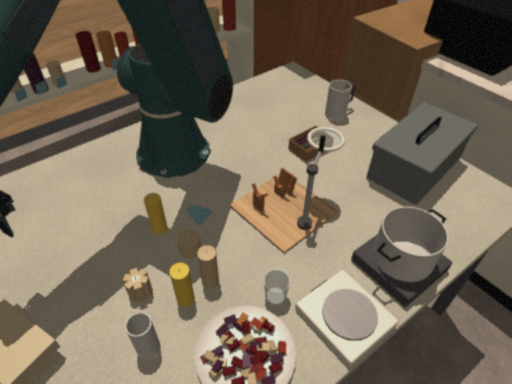

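View pics/si.png

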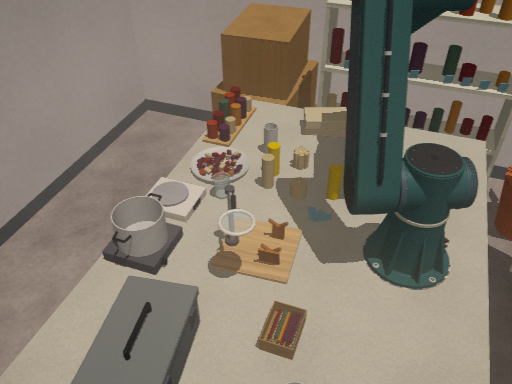

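Scene view: the upright tall candidates are ivory/beige (208,267), yellow (181,285) and yellow (155,213). Star is at (137,287), squat (189,243), mould (143,335), jar (276,288), cradle (275,205), post (307,200) and lens (325,140). In the side view the beige tall one is at (268,171). The beige one fits because it is tall, round and not yellow. I'll confirm in a crop and measure.

```bash
python3 - <<'E'
from h import *
d=np.load("im.npz")
def crop(im,x,y,w,h,s): return cv2.resize(im[y:y+h,x:x+w],None,fx=s,fy=s,interpolation=cv2.INTER_CUBIC)
a=crop(d["ca"],120,150,220,150,3.6)[...,::-1]; b=crop(d["cb"],200,120,160,160,3.6)[...,::-1]
cv2.imwrite("pics/2.png",a); cv2.imwrite("pics/3.png",b)
S=d["sc"];T=d["si"]
P=np.concatenate([S.reshape(-1,3),T.reshape(-1,3)])
C=np.concatenate([d["ca"].reshape(-1,3),d["cb"].reshape(-1,3)])
src=np.r_[np.zeros(S[...,0].size),np.ones(T[...,0].size)]
# clusters on table by height > 15, xy region
for nm,W,col in(("sc",S,d["ca"]),("si",T,d["cb"])):
    m=((W[...,2]>25)&(W[...,2]<310)&(W[...,0]>200)&(W[...,0]<1100)&(abs(W[...,1])<700)).astype(np.uint8)
    n,l,st,_=cv2.connectedComponentsWithStats(m,connectivity=4)
    for i in range(1,n):
        if st[i,4]<60: continue
        q=W[l==i]; z=np.percentile(q[:,2],97); t=q[q[:,2]>z-8]
        print(nm,st[i,:5],"top",np.round(z),"top ctr",np.round((t.min(0)+t.max(0))/2)[:2],"ext",np.round(np.ptp(t,axis=0)[:2]),np.median(col[l==i],0))
E
```

```text
sc [328  88  23  29 441] top 138.0 top ctr [225. 664.] ext [45. 63.] [95. 90. 81.]
sc [189  93  42  30 479] top 309.0 top ctr [224.  66.] ext [ 47. 152.] [22. 26. 24.]
sc [ 367  115   93   86 4830] top 164.0 top ctr [630. 585.] ext [235. 231.] [78.5 77.  70. ]
sc [ 289  126   56  102 1619] top 274.0 top ctr [536. 225.] ext [16. 17.] [101.  88.  74.]
sc [273 168  24  27 412] top 86.0 top ctr [427. 211.] ext [69. 13.] [82.  51.5 33. ]
sc [252 183  17  26 202] top 95.0 top ctr [437.  79.] ext [67. 18.] [89. 57. 37.]
sc [144 193  23  37 583] top 142.0 top ctr [ 310. -226.] ext [50. 50.] [106.  85.  32.]
sc [  0 206  16  32 252] top 309.0 top ctr [ 301. -562.] ext [17. 32.] [32. 33. 31.]
sc [ 352  207  101   96 5921] top 164.0 top ctr [860. 269.] ext [168. 173.] [91. 85. 77.]
sc [ 177  229   42   56 1144] top 142.0 top ctr [ 572. -204.] ext [47. 49.] [92. 78. 57.]
sc [169 263  25  40 713] top 142.0 top ctr [ 576. -288.] ext [51. 50.] [107.  86.  35.]
sc [123 268  29  31 635] top 78.0 top ctr [ 485. -379.] ext [65. 65.] [161. 137. 104.]
sc [263 269  28  34 633] top 86.0 top ctr [720. -87.]
[... 1459 characters left out ...]
65   44   79 1530] top 272.0 top ctr [531. 227.] ext [16. 18.] [152. 148. 138.]
si [ 103  177  103   94 5333] top 163.0 top ctr [857. 283.] ext [172. 206.] [132. 125. 116.]
si [290 177  18  19 273] top 66.0 top ctr [ 435. -187.] ext [68. 77.] [109.  94.  70.]
si [344 180   7  31 111] top 309.0 top ctr [219.  94.] ext [35. 84.] [45. 43. 37.]
si [269 218  20  20 208] top 97.0 top ctr [431.  81.] ext [67. 22.] [112.5  80.   54. ]
si [258 244  24  20 297] top 88.0 top ctr [423. 213.] ext [68. 16.] [101.  74.  52.]
si [  97  276  103  108 6289] top 189.0 top ctr [619. 642.] ext [ 28. 115.] [117. 115. 108.]
si [ 259  301   48   55 1191] top 53.0 top ctr [301. 435.] ext [101. 145.] [105.  84.  61.]
```

View pics/2.png

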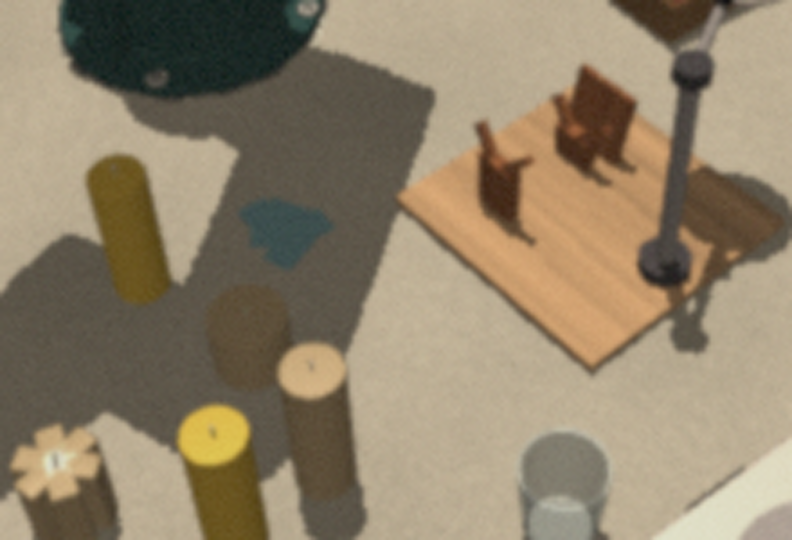

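View pics/3.png

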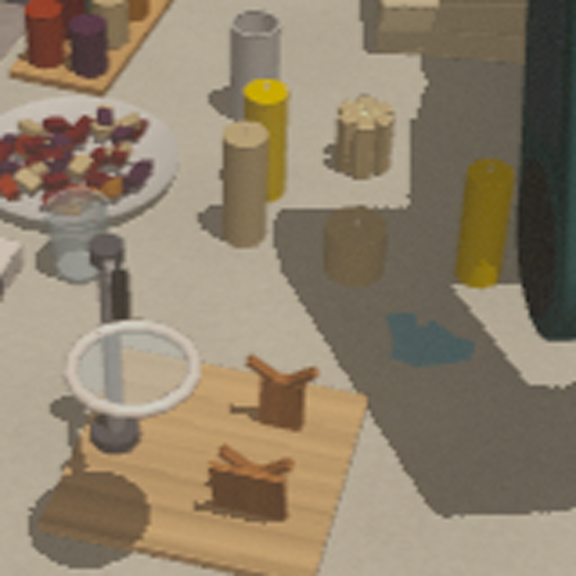

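Confirmed: the beige round tall candle at scene (208,267), crop (312,370), is the one. The yellow ones are look-alikes. The cradle's end plate is the crop's (605,110) end and its upper rest is at (500,180). Now precise fits.

```bash
python3 - <<'E'
from h import *
d=np.load("im.npz")
for nm,W,c in(("sc",d["sc"],d["ca"]),("si",d["si"],d["cb"])):
    x,y,z=W[...,0],W[...,1],W[...,2]
    def pts(x0,x1,y0,y1,z0,z1): return W[(x>x0)&(x<x1)&(y>y0)&(y<y1)&(z>z0)&(z<z1)]
    p=pts(530,620,-245,-165,136,147); print(nm,"candle top",cv2.minEnclosingCircle(p[:,:2].astype(np.float32)),p[:,2].mean())
    p=pts(530,620,-245,-165,30,130);
    from scipy.optimize import least_squares
    r=least_squares(lambda q:np.hypot(p[:,0]-q[0],p[:,1]-q[1])-25,[572,-204],loss="soft_l1");print(" side fit",r.x,len(p))
    m=((z>7)&(z<17)&(x>340)&(x<700)&(y>0)&(y<300)).astype(np.uint8)
    p=W[m>0][:,:2].astype(np.float32); print(" board",cv2.minAreaRect(p))
    for n,b in(("upper",(380,490,60,105,80,120)),("lower",(380,490,155,198,62,90)),("plate",(380,490,199,240,30,110))):
        p=pts(*b); 
        if len(p)<5: print(n,len(p));continue
        f=cv2.fitLine(p[:,:2].astype(np.float32),cv2.DIST_HUBER,0,.01,.01).ravel()
        print(" ",n,len(p),"mean",p.mean(0).round(1),"min",p.min(0).round(1),"max",p.max(0).round(1),"dir",f[:2])
    p=pts(480,640,100,400,225,310); print(" mag",len(p),p.min(0).round(),p.max(0).round())
    for n,zz in(("hub",(248,260)),("handletop",(285,305)),("lens",(240,256)),("post",(40,225))):
        p=pts(440,660,60,400,*zz)
        if len(p)<5: continue
        print(" ",n,len(p),p.min(0).round(),p.max(0).round(),np.median(p,0).round(1))
    if nm=="sc": print(W[125:155:4,305:345:4].round().astype(int).tolist() if 0 else "")
E
```

```text
sc candle top ((570.6792602539062, -203.84214782714844), 26.5622615814209) 139.9747119785923
 side fit [ 570.43834452 -203.0474591 ] 383
 board ((508.9242248535156, 148.2496795654297), (310.6234130859375, 296.9175720214844), 5.043339252471924)
  upper 53 mean [433.   77.7  88.9] min [403.4  70.1  80.1] max [470.   88.7  99. ] dir [0.99869615 0.0510487 ]
  lower 25 mean [427.5 175.1  67.2] min [396.9 169.   63. ] max [463.1 184.4  70.9] dir [0.9943498  0.10615347]
  plate 207 mean [430.7 205.8  67.6] min [389.3 199.   36.2] max [463.  217.1  88.7] dir [0.998114   0.06138737]
 mag 757 [480. 132. 225.] [597. 332. 299.]
  hub 342 [453. 132. 248.] [597. 332. 260.] [539.3 246.1 249.9]
  handletop 34 [527. 216. 285.] [544. 233. 299.] [537.3 223.4 294.1]
  lens 804 [453. 132. 240.] [597. 332. 256.] [519.8 266.4 247.3]
  post 452 [440.  67.  40.] [591. 217. 224.] [579.7 143.3  86.1]

si candle top ((566.0897216796875, -203.46990966796875), 28.384885787963867) 141.61098003053297
 side fit [ 568.4349298  -204.76253594] 256
 board ((522.3433837890625, 151.45150756835938), (356.97320556640625, 286.6468200683594), 0.735989511013031)
  upper 55 mean [433.4  80.6  89.7] min [397.8  70.   80.1] max [464.8  91.6 101.7] dir [0.9982828  0.05857895]
  lower 31 mean [423.4 178.8  68.1] min [391.4 171.7  63. ] max [460.1 186.4  75.2] dir [0.9953879 0.0959316]
  plate 215 mean [423.  209.5  63.8] min [388.  199.3  30. ] max [458.5 221.3  89.3] dir [0.9969667  0.07782868]
 mag 772 [480. 131. 225.] [594. 336. 301.]
  hub 540 [445. 131. 248.] [594. 336. 260.] [510.3 270.2 250.1]
  handletop 31 [525. 218. 285.] [539. 236. 301.] [531.7 229.6 293.6]
  lens 900 [445. 131. 240.] [594. 336. 256.] [504.5 276.6 248.4]
  post 178 [440.  72.  40.] [588. 219. 223.] [453.1 156.2  78. ]
```

```bash
cat >> h.py <<'E'
def plan(p1,R1,N,p0=None,R0=None,dig=3):
    """constant body twist, N rows: shift (cm) and turn (rad) per row"""
    o=telemetry.get_obs()
    if p0 is None: p0,R0=o["tool_pos"],rot(o["ee_rot"])
    r=(R0.inv()*R1).as_rotvec()/N
    M=sum(R.from_rotvec(k*r).as_matrix() for k in range(N))
    s=np.linalg.solve(M,R0.inv().apply(np.array(p1)-p0))
    s,r=np.round(s/10,dig),np.round(r,4)
    print("N",N,"travel",s.tolist(),"angular",r.tolist())
    p=np.array(p0,float);Q=R0
    for k in range(N):
        p=p+Q.apply(s*10);Q=Q*R.from_rotvec(r)
        if k in(N//4,N//2,3*N//4,N-1): print("  at",k,p.round(1),"z",Q.as_matrix()[:,2].round(2))
    return p,Q
def frame(z,x):
    z=np.array(z,float);z/=np.linalg.norm(z);x=np.array(x,float);x-=z*(x@z);x/=np.linalg.norm(x)
    return R.from_matrix(np.stack([x,np.cross(z,x),z],1))
def tilt(az,th):  # u azimuth deg, tilt deg ; tool x=-u
    a,t=np.radians([az,th]);h=np.array([np.cos(a),np.sin(a),0]);up=np.array([0,0,1.])
    return frame(h*np.sin(t)-up*np.cos(t),-(h*np.cos(t)+up*np.sin(t)))
def obs():
    o=telemetry.get_obs();print("t",round(o["time"],2),"q",o["joints"].round(3),"p",o["tool_pos"].round(1),"f",o["ft_force"].round(2),"open",round(o["opening"],1),"ff",o["finger_force"]);return o
E
python3 - <<'E'
from h import *
o=obs(); Rp=tilt(-170,62); zt=Rp.as_matrix()[:,2]; G=np.array([569.5,-204,75])
print(zt, Rp.as_matrix()[:,1]); T0=G-115*zt; print(T0)
p,Q=plan([294.7,-634.5,380],rot(o["ee_rot"]),5)
p,Q=plan([640,-190,380],tilt(-170,0),15,p,Q)
p,Q=plan(T0+[0,0,110],Rp,18,p,Q)
E
```

```text
t 0.1 q [-1.169  0.379  1.735  0.     1.029 -0.033] p [ 294.7 -634.5  213.3] f [1.63 0.41 0.31] open 90.9 ff 0.0
[-0.86953363 -0.15332224 -0.46947156] [ 0.17364818 -0.98480775  0.        ]
[ 669.49636802 -186.36794235  128.98922972]
N 5 travel [-0.0, -0.004, -3.333] angular [0.0, 0.0, 0.0]
  at 1 [ 294.7 -634.5  280. ] z [-0.  0. -1.]
  at 2 [ 294.7 -634.5  313.3] z [-0.  0. -1.]
  at 3 [ 294.7 -634.5  346.7] z [-0.  0. -1.]
  at 4 [ 294.7 -634.5  380. ] z [-0.  0. -1.]
N 15 travel [3.112, -2.115, 0.001] angular [-0.0001, 0.0, 0.0174]
  at 3 [ 375.3 -507.4  380. ] z [-0.  0. -1.]
  at 7 [ 464.5 -386.3  380. ] z [-0.  0. -1.]
  at 11 [ 562.  -271.6  380. ] z [-0. -0. -1.]
  at 14 [ 640.2 -190.2  379.9] z [ 0. -0. -1.]
N 18 travel [0.553, 0.007, 0.633] angular [0.0, -0.0601, -0.0001]
  at 4 [ 663.4 -186.5  345.3] z [-0.29 -0.05 -0.96]
  at 9 [ 675.6 -184.7  305.3] z [-0.56 -0.1  -0.82]
  at 13 [ 676.5 -184.8  271.7] z [-0.73 -0.13 -0.67]
  at 17 [ 669.6 -186.3  239. ] z [-0.87 -0.15 -0.47]
```

Emit:
carry_out(
  steps=[
    {"grip": 9.1,"travel": [0,0,-3.33],"angular": [0,0,0]},
    {"grip": 9.1,"travel": [0,0,-3.33],"angular": [0,0,0]},
    {"grip": 9.1,"travel": [0,0,-3.33],"angular": [0,0,0]},
    {"grip": 9.1,"travel": [0,0,-3.33],"angular": [0,0,0]},
    {"grip": 9.1,"travel": [0,0,-3.33],"angular": [0,0,0]},
    {"grip": 9.1,"travel": [3.11,-2.11,0],"angular": [0,0,0.0174]},
    {"grip": 9.1,"travel": [3.11,-2.11,0],"angular": [0,0,0.0174]},
    {"grip": 9.1,"travel": [3.11,-2.11,0],"angular": [0,0,0.0174]},
    {"grip": 9.1,"travel": [3.11,-2.11,0],"angular": [0,0,0.0174]},
    {"grip": 9.1,"travel": [3.11,-2.11,0],"angular": [0,0,0.0174]},
    {"grip": 9.1,"travel": [3.11,-2.11,0],"angular": [0,0,0.0174]},
    {"grip": 9.1,"travel": [3.11,-2.11,0],"angular": [0,0,0.0174]},
    {"grip": 9.1,"travel": [3.11,-2.11,0],"angular": [0,0,0.0174]},
    {"grip": 9.1,"travel": [3.11,-2.11,0],"angular": [0,0,0.0174]},
    {"grip": 9.1,"travel": [3.11,-2.11,0],"angular": [0,0,0.0174]},
    {"grip": 9.1,"travel": [3.11,-2.11,0],"angular": [0,0,0.0174]},
    {"grip": 9.1,"travel": [3.11,-2.11,0],"angular": [0,0,0.0174]},
    {"grip": 9.1,"travel": [3.11,-2.11,0],"angular": [0,0,0.0174]},
    {"grip": 9.1,"travel": [3.11,-2.11,0],"angular": [0,0,0.0174]},
    {"grip": 9.1,"travel": [3.11,-2.11,0],"angular": [0,0,0.0174]},
  ],
)

```text
time: 1.77
tool_pos: [641.1, -189.6, 380.2]
ee_rot: [-0.0, 0.996, 0.086, -0.0]
ft_force: [0.2, -0.1, 0.3]
opening: 90.7
finger_force: 0.0
```

```bash
python3 - <<'E'
from h import *
o=obs(); Rp=tilt(-170,62); zt=Rp.as_matrix()[:,2]; G=np.array([569.5,-204,75]);T0=G-115*zt
p,Q=plan(T0+[0,0,110],Rp,14)
plan(T0,Rp,5,p,Q)
b=eyes.get_image("side"); a=eyes.get_image("scene")
np.savez("im2.npz",sc=cloud(a),si=cloud(b),ca=a["color"],cb=b["color"])
E
```

```text
t 1.77 q [-0.322  0.184  1.674 -0.     1.284  1.075] p [ 641.1 -189.6  380.2] f [ 0.16 -0.12  0.26] open 90.7 ff 0.0
N 14 travel [0.698, 0.012, 0.825] angular [-0.0001, -0.0773, -0.0001]
  at 3 [ 664.7 -186.   344.3] z [-0.3  -0.05 -0.95]
  at 7 [ 676.3 -184.4  302.9] z [-0.57 -0.1  -0.81]
  at 10 [ 676.6 -184.8  270.5] z [-0.74 -0.13 -0.66]
  at 13 [ 669.5 -186.4  239. ] z [-0.87 -0.15 -0.47]
N 5 travel [1.943, -0.001, 1.033] angular [0.0001, 0.0001, -0.0]
  at 1 [ 669.5 -186.4  195. ] z [-0.87 -0.15 -0.47]
  at 2 [ 669.5 -186.4  173. ] z [-0.87 -0.15 -0.47]
  at 3 [ 669.5 -186.4  151. ] z [-0.87 -0.15 -0.47]
  at 4 [ 669.5 -186.4  129. ] z [-0.87 -0.15 -0.47]
```

Emit:
carry_out(
  steps=[
    {"grip": 6.8,"travel": [0.698,0.012,0.825],"angular": [0,-0.0773,0]},
    {"grip": 6.8,"travel": [0.698,0.012,0.825],"angular": [0,-0.0773,0]},
    {"grip": 6.8,"travel": [0.698,0.012,0.825],"angular": [0,-0.0773,0]},
    {"grip": 6.8,"travel": [0.698,0.012,0.825],"angular": [0,-0.0773,0]},
    {"grip": 6.8,"travel": [0.698,0.012,0.825],"angular": [0,-0.0773,0]},
    {"grip": 6.8,"travel": [0.698,0.012,0.825],"angular": [0,-0.0773,0]},
    {"grip": 6.8,"travel": [0.698,0.012,0.825],"angular": [0,-0.0773,0]},
    {"grip": 6.8,"travel": [0.698,0.012,0.825],"angular": [0,-0.0773,0]},
    {"grip": 6.8,"travel": [0.698,0.012,0.825],"angular": [0,-0.0773,0]},
    {"grip": 6.8,"travel": [0.698,0.012,0.825],"angular": [0,-0.0773,0]},
    {"grip": 6.8,"travel": [0.698,0.012,0.825],"angular": [0,-0.0773,0]},
    {"grip": 6.8,"travel": [0.698,0.012,0.825],"angular": [0,-0.0773,0]},
    {"grip": 6.8,"travel": [0.698,0.012,0.825],"angular": [0,-0.0773,0]},
    {"grip": 6.8,"travel": [0.698,0.012,0.825],"angular": [0,-0.0773,0]},
    {"grip": 6.8,"travel": [0,0,0],"angular": [0,0,0]},
    {"grip": 6.8,"travel": [0,0,0],"angular": [0,0,0]},
  ],
)

```text
time: 3.2
tool_pos: [668.2, -188.3, 237.6]
ee_rot: [0.044, 0.854, 0.075, -0.513]
ft_force: [0.5, -0.4, 0.5]
opening: 67.8
finger_force: 0.0
```

```bash
python3 - <<'E'
from h import *
o=obs(); Rp=tilt(-170,62); zt=Rp.as_matrix()[:,2]; G=np.array([569.5,-204,75]);T0=G-115*zt
print(rot(o["ee_rot"]).as_matrix()[:,2])
p,Q=plan(T0,Rp,5); p,Q=plan(G+18.8*zt,Rp,8,p,Q)
from scipy.optimize import least_squares
# refine post, cradle
for f in("im.npz","im2.npz"):
  d=np.load(f)
  for k in("sc","si"):
    W=d[k].reshape(-1,3)
    def pts(x0,x1,y0,y1,z0,z1): return W[(W[:,0]>x0)&(W[:,0]<x1)&(W[:,1]>y0)&(W[:,1]<y1)&(W[:,2]>z0)&(W[:,2]<z1)]
    p=pts(560,600,120,170,50,220); r=least_squares(lambda q:np.hypot(p[:,0]-q[0],p[:,1]-q[1])-9,[580,145],loss="soft_l1").x
    h=pts(515,555,205,250,262,290); rh=least_squares(lambda q:np.hypot(h[:,0]-q[0],h[:,1]-q[1])-8,[534,226],loss="soft_l1").x
    c=pts(530,620,-245,-165,30,130); rc=least_squares(lambda q:np.hypot(c[:,0]-q[0],c[:,1]-q[1])-25,[572,-204],loss="soft_l1").x
    print(f,k,"post",r.round(1),len(p),"handle",rh.round(1),len(h),"candle",rc.round(1),len(c))
E
```

```text
t 3.2 q [-0.188  0.826  1.249 -0.367  2.091  1.205] p [ 668.2 -188.3  237.6] f [ 0.46 -0.4   0.46] open 67.8 ff 0.0
[-0.87014868 -0.15193471 -0.46878259]
N 5 travel [1.934, -0.031, 0.992] angular [-0.0003, 0.0002, 0.0001]
  at 1 [ 668.7 -187.5  194.2] z [-0.87 -0.15 -0.47]
  at 2 [ 669.  -187.1  172.4] z [-0.87 -0.15 -0.47]
  at 3 [ 669.2 -186.8  150.7] z [-0.87 -0.15 -0.47]
  at 4 [ 669.5 -186.4  129. ] z [-0.87 -0.15 -0.47]
N 8 travel [-0.0, -0.0, 1.672] angular [0.0, -0.0, 0.0]
  at 2 [ 625.9 -194.1  105.4] z [-0.87 -0.15 -0.47]
  at 4 [ 596.8 -199.2   89.7] z [-0.87 -0.15 -0.47]
  at 6 [ 567.7 -204.3   74. ] z [-0.87 -0.15 -0.47]
  at 7 [ 553.2 -206.9   66.2] z [-0.87 -0.15 -0.47]
im.npz sc post [580.5 148.8] 242 handle [534.5 226.3] 47 candle [ 570.4 -203. ] 383
im.npz si post [578.1 147.8] 37 handle [532.2 225. ] 33 candle [ 568.4 -204.8] 256
im2.npz sc post [580.3 148.9] 242 handle [534.8 225.6] 44 candle [ 570.4 -203.1] 385
im2.npz si post [577.  147.8] 36 handle [532.1 225. ] 36 candle [ 567.9 -204.3] 252
```

Emit:
carry_out(
  steps=[
    {"grip": 6.8,"travel": [1.93,0,1],"angular": [0,0,0]},
    {"grip": 6.8,"travel": [1.93,0,1],"angular": [0,0,0]},
    {"grip": 6.8,"travel": [1.93,0,1],"angular": [0,0,0]},
    {"grip": 6.8,"travel": [1.93,0,1],"angular": [0,0,0]},
    {"grip": 6.8,"travel": [1.93,0,1],"angular": [0,0,0]},
    {"grip": 6.8,"travel": [0,0,0],"angular": [0,0,0]},
    {"grip": 6.8,"travel": [0,0,0],"angular": [0,0,0]},
  ],
)

```text
time: 3.78
tool_pos: [669.1, -187.8, 129.3]
ee_rot: [0.044, 0.853, 0.075, -0.514]
ft_force: [-0.0, -0.8, 1.1]
opening: 67.9
finger_force: 0.0
```

```bash
python3 - <<'E'
from h import *
o=obs(); Rp=tilt(-170,62); zt=Rp.as_matrix()[:,2]; G=np.array([569.5,-204,75])
plan(G+18.8*zt,Rp,8)
w=eyes.get_image("wrist"); save("pics/w1.png",w)
E
```

```text
t 3.78 q [-0.187  0.948  1.243 -0.347  1.984  1.251] p [ 669.1 -187.8  129.3] f [-0.03 -0.83  1.12] open 67.9 ff 0.0
N 8 travel [0.009, -0.016, 1.668] angular [-0.0002, 0.0002, 0.0001]
  at 2 [ 625.6 -195.   105.7] z [-0.87 -0.15 -0.47]
  at 4 [ 596.6 -199.7   89.9] z [-0.87 -0.15 -0.47]
  at 6 [ 567.6 -204.5   74.1] z [-0.87 -0.15 -0.47]
  at 7 [ 553.1 -206.9   66.2] z [-0.87 -0.15 -0.47]
```

View pics/w1.png

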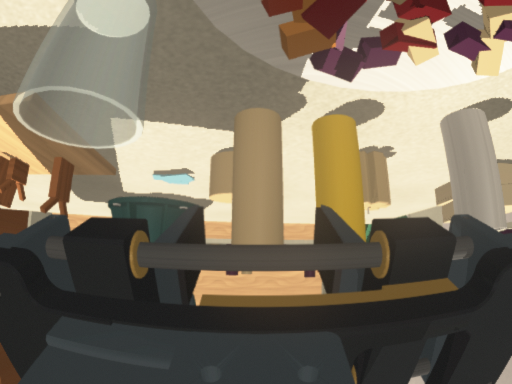

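The ivory candle (258,180) is centred between the fingers (about 190 and 325), with the yellow one (340,175) just outside. Approach and grip.

Emit:
carry_out(
  steps=[
    {"grip": 6.8,"travel": [0,0,1.67],"angular": [0,0,0]},
    {"grip": 6.8,"travel": [0,0,1.67],"angular": [0,0,0]},
    {"grip": 6.8,"travel": [0,0,1.67],"angular": [0,0,0]},
    {"grip": 6.8,"travel": [0,0,1.67],"angular": [0,0,0]},
    {"grip": 6.8,"travel": [0,0,1.67],"angular": [0,0,0]},
    {"grip": 6.8,"travel": [0,0,1.67],"angular": [0,0,0]},
    {"grip": 6.8,"travel": [0,0,1.67],"angular": [0,0,0]},
    {"grip": 6.8,"travel": [0,0,1.67],"angular": [0,0,0]},
    {"grip": 6.8,"travel": [0,0,0],"angular": [0,0,0]},
    {"grip": 4.6,"travel": [0,0,0],"angular": [0,0,0]},
    {"grip": 4.6,"travel": [0,0,0],"angular": [0,0,0]},
    {"grip": 4.6,"travel": [0,0,0],"angular": [0,0,0]},
    {"grip": 4.6,"travel": [0,0,0],"angular": [0,0,0]},
    {"grip": 4.6,"travel": [0,0,0],"angular": [0,0,0]},
  ],
  squeeze=15,
)

```text
time: 5.0
tool_pos: [554.3, -208.1, 68.5]
ee_rot: [0.045, 0.854, 0.074, -0.513]
ft_force: [0.2, 3.9, 5.1]
opening: 50.1
finger_force: 14.9
```

```bash
python3 - <<'E'
from h import *
o=obs(); b=eyes.get_image("side"); a=eyes.get_image("scene")
W=cloud(a).reshape(-1,3); 
for x,y,n in((576,-288,"yellow"),(435,-187,"squat")):
    p=W[(np.hypot(W[:,0]-x,W[:,1]-y)<45)&(W[:,2]>25)&(W[:,2]<150)]; print(n,p.min(0).round(),p.max(0).round())
Rp=rot(o["ee_rot"]); p,Q=plan(o["tool_pos"]+[0,0,180],Rp,6)
# cradle
yaw=.07; xc=np.array([.07,-.9975,0]);yc=np.array([.9975,.07,0]);up=np.array([0,0,1.]);s,c=np.sin(np.radians(15)),np.cos(np.radians(15))
X=c*xc+s*up; Z=np.cross(X,yc); O=np.array([425.2,204,70])
az=np.degrees(np.arctan2(xc[1],xc[0]));Rq=tilt(az,-13)
print("place z",Rq.as_matrix()[:,2],"y",Rq.as_matrix()[:,1])
# candle axis & grasp in tool frame
M=Rp.as_matrix(); g=o["tool_pos"]-18.8*M[:,2]; print("grasp",g)
E
```

```text
t 5.0 q [-0.238  0.885  1.512 -0.369  1.775  1.29 ] p [ 554.3 -208.1   68.5] f [0.19 3.87 5.09] open 50.1 ff 14.89422619342804
yellow [ 552. -314.   25.] [ 603. -264.  146.]
squat [ 406. -224.   25.] [ 475. -158.   65.]
N 6 travel [-2.648, 0.002, -1.412] angular [-0.0, 0.0001, 0.0]
  at 1 [ 554.2 -208.   128.5] z [-0.87 -0.15 -0.47]
  at 3 [ 554.3 -208.   188.5] z [-0.87 -0.15 -0.47]
  at 4 [ 554.3 -208.1  218.5] z [-0.87 -0.15 -0.47]
  at 5 [ 554.3 -208.1  248.5] z [-0.87 -0.15 -0.47]
place z [-0.01574731  0.2243992  -0.97437006] y [9.97546761e-01 7.00032815e-02 1.38777878e-17]
grasp [ 570.6910836  -205.20422786   77.32789624]
```

```bash
cat >> h.py <<'E'
xc=np.array([.07,-.9975,0]);yc=np.array([.9975,.07,0]);up=np.array([0,0,1.]);s15,c15=np.sin(np.radians(15)),np.cos(np.radians(15))
X=c15*xc+s15*up; Z=np.cross(X,yc); O=np.array([425.2,204,70])
Rpick=rot([0.045,0.854,0.074,-0.513]); tp=np.array([554.3,-208.1,68.5])
hh=np.array([-.985,-.174,0]); foot_t=Rpick.inv().apply(tp-18.8*Rpick.as_matrix()[:,2]+1.2*hh-77.3*up-tp); ax_t=Rpick.inv().apply(up)
E
python3 - <<'E'
from h import *
o=obs()
# place orientation: tool y=yc-ish, candle axis along X
y=Rpick.inv().apply(up); 
Rq,_=R.align_vectors([X,yc],[ax_t,[0,1,0]],weights=[1e6,1])
T=lambda dx,dz: O+X*dx+Z*dz-Rq.apply(foot_t)
print("foot_t",foot_t,"Rq z",Rq.as_matrix()[:,2],"place TCP",T(0,0), "stand",T(10,120))
p,Q=plan(tp+[0,0,180],Rpick,6)
p,Q=plan([450,-60,300],Rq,18,p,Q)
p,Q=plan(T(10,100),Rq,8,p,Q)
E
```

```text
t 5.1 q [-0.238  0.885  1.512 -0.369  1.775  1.29 ] p [ 554.2 -208.    68.4] f [1.46 3.03 6.38] open 50.1 ff 14.895543605089188
foot_t [67.68267773 -0.07065741 18.56015075] Rq z [-0.01531831  0.22456503 -0.9743387 ] place TCP [430.11542861 134.04895682  72.84941625] stand [428.61749671 155.3944864  191.33783919]
N 6 travel [-2.649, 0.003, -1.411] angular [-0.0, 0.0, 0.0002]
  at 1 [ 554.2 -208.   128.5] z [-0.87 -0.15 -0.47]
  at 3 [ 554.3 -208.1  188.5] z [-0.87 -0.15 -0.47]
  at 4 [ 554.3 -208.1  218.5] z [-0.87 -0.15 -0.47]
  at 5 [ 554.3 -208.1  248.5] z [-0.87 -0.15 -0.47]
N 18 travel [0.212, -1.133, -0.225] angular [-0.0359, 0.0586, -0.0788]
  at 4 [ 551.1 -150.   251.5] z [-0.65 -0.23 -0.72]
  at 9 [ 526.4 -100.   268.2] z [-0.38 -0.16 -0.91]
  at 13 [492.6 -72.7 285.3] z [-0.18  0.   -0.98]
  at 17 [450.  -60.  299.9] z [-0.01  0.22 -0.97]
N 8 travel [2.212, -0.082, 2.151] angular [0.0001, -0.0, -0.0]
  at 2 [442.2  18.9 251.9] z [-0.01  0.22 -0.97]
  at 4 [436.9  71.4 220. ] z [-0.01  0.22 -0.97]
  at 6 [431.7 124.  188. ] z [-0.02  0.22 -0.97]
  at 7 [429.  150.3 172.1] z [-0.02  0.22 -0.97]
```

Emit:
carry_out(
  steps=[
    {"grip": 4.6,"travel": [-1,0,-0.53],"angular": [0,0,0]},
    {"grip": 4.6,"travel": [-2.5,0,-1.33],"angular": [0,0,0]},
    {"grip": 4.6,"travel": [-2.5,0,-1.33],"angular": [0,0,0]},
    {"grip": 4.6,"travel": [-2.5,0,-1.33],"angular": [0,0,0]},
    {"grip": 4.6,"travel": [-2.5,0,-1.33],"angular": [0,0,0]},
    {"grip": 4.6,"travel": [-2.5,0,-1.33],"angular": [0,0,0]},
    {"grip": 4.6,"travel": [-2.5,0,-1.33],"angular": [0,0,0]},
    {"grip": 4.6,"travel": [0,0,0],"angular": [0,0,0]},
  ],
  squeeze=25,
)

```text
time: 5.77
tool_pos: [555.5, -208.8, 254.7]
ee_rot: [0.046, 0.856, 0.074, -0.51]
ft_force: [-0.1, 0.3, -0.9]
opening: 49.5
finger_force: 24.8
```

Emit:
carry_out(
  steps=[
    {"grip": 4.6,"travel": [0.21,-1.13,-0.22],"angular": [-0.036,0.0586,-0.0788]},
    {"grip": 4.6,"travel": [0.21,-1.13,-0.22],"angular": [-0.036,0.0586,-0.0788]},
    {"grip": 4.6,"travel": [0.21,-1.13,-0.22],"angular": [-0.036,0.0586,-0.0788]},
    {"grip": 4.6,"travel": [0.21,-1.13,-0.22],"angular": [-0.036,0.0586,-0.0788]},
    {"grip": 4.6,"travel": [0.21,-1.13,-0.22],"angular": [-0.036,0.0586,-0.0788]},
    {"grip": 4.6,"travel": [0.21,-1.13,-0.22],"angular": [-0.036,0.0586,-0.0788]},
    {"grip": 4.6,"travel": [0.21,-1.13,-0.22],"angular": [-0.036,0.0586,-0.0788]},
    {"grip": 4.6,"travel": [0.21,-1.13,-0.22],"angular": [-0.036,0.0586,-0.0788]},
    {"grip": 4.6,"travel": [0.21,-1.13,-0.22],"angular": [-0.036,0.0586,-0.0788]},
    {"grip": 4.6,"travel": [0.21,-1.13,-0.22],"angular": [-0.036,0.0586,-0.0788]},
    {"grip": 4.6,"travel": [0.21,-1.13,-0.22],"angular": [-0.036,0.0586,-0.0788]},
    {"grip": 4.6,"travel": [0.21,-1.13,-0.22],"angular": [-0.036,0.0586,-0.0788]},
    {"grip": 4.6,"travel": [0.21,-1.13,-0.22],"angular": [-0.036,0.0586,-0.0788]},
    {"grip": 4.6,"travel": [0.21,-1.13,-0.22],"angular": [-0.036,0.0586,-0.0788]},
    {"grip": 4.6,"travel": [0.21,-1.13,-0.22],"angular": [-0.036,0.0586,-0.0788]},
    {"grip": 4.6,"travel": [0.21,-1.13,-0.22],"angular": [-0.036,0.0586,-0.0788]},
    {"grip": 4.6,"travel": [0.21,-1.13,-0.22],"angular": [-0.036,0.0586,-0.0788]},
    {"grip": 4.6,"travel": [0.21,-1.13,-0.22],"angular": [-0.036,0.0586,-0.0788]},
    {"grip": 4.6,"travel": [0,0,0],"angular": [0,0,0]},
    {"grip": 4.6,"travel": [0,0,0],"angular": [0,0,0]},
  ],
)

```text
time: 7.43
tool_pos: [448.5, -61.5, 300.0]
ee_rot: [-0.082, 0.678, 0.726, 0.078]
ft_force: [-0.7, -0.7, -2.0]
opening: 49.7
finger_force: 24.8
```

```bash
python3 - <<'E'
from h import *
o=obs(); Rn=rot(o["ee_rot"])
Rq,_=R.align_vectors([X,yc],[ax_t,[0,1,0]],weights=[1e6,1])
T=lambda dx,dz: O+X*dx+Z*dz-Rq.apply(foot_t)
print("orient err",(Rn.inv()*Rq).as_rotvec())
p,Q=plan(T(12,60),Rq,10)
b=eyes.get_image("side"); W=cloud(b); 
M=Rn.as_matrix(); f=o["tool_pos"]+Rn.apply(foot_t); a=Rn.apply(ax_t); print("foot",f,"axis",a)
# measured candle points in side/scene
for n in("side","scene"):
    im=eyes.get_image(n); W=cloud(im).reshape(-1,3); c=im["color"].reshape(-1,3).astype(int)
    t=(W-f)@a; r=np.linalg.norm((W-f)-t[:,None]*a,axis=1)
    for t0,t1 in((-15,25),(115,150)):
        k=(t>t0)&(t<t1)&(r<40)&(c[:,0]>c[:,2]+18); q=W[k]
        print(n,t0,k.sum(), "t",np.percentile(t[k],[2,98]).round(1),"r",np.percentile(r[k],[10,50,90]).round(1), ((q-f)-t[k][:,None]*a).mean(0).round(1)) if k.sum()>5 else print(n,t0,k.sum())
    save(f"pics/{n}_b.png",im)
E
```

```text
t 7.43 q [-0.313 -0.101  2.13   0.226  1.205 -0.472] p [448.5 -61.5 300. ] f [-0.68 -0.74 -1.96] open 49.7 ff 24.820959270000458
orient err [ 0.00194839  0.00062798 -0.00081792]
N 10 travel [1.579, -0.051, 2.068] angular [0.0002, 0.0001, -0.0001]
  at 2 [442.9  -1.7 250.1] z [-0.01  0.22 -0.97]
  at 5 [437.3  58.2 200.3] z [-0.01  0.22 -0.97]
  at 7 [433.6  98.1 167.1] z [-0.01  0.22 -0.97]
  at 9 [429.8 138.  134. ] z [-0.02  0.22 -0.97]
foot [443.62674277   8.41979831 297.0621775 ] axis [ 0.06597278 -0.96350412  0.2594367 ]
side -15 195 t [-2.  24.2] r [ 9.9 23.6 30. ] [-4.9  2.8 11.6]
side 115 52 t [115.3 138.4] r [23.8 26.4 30.2] [-0.4  5.9 22. ]
scene -15 62 t [ 0.1 23.8] r [23.2 24.4 26.2] [22.2  2.6  4.1]
scene 115 311 t [117.5 142. ] r [10.5 23.8 27.4] [9.2 2.5 7. ]
```

View pics/side_b.png

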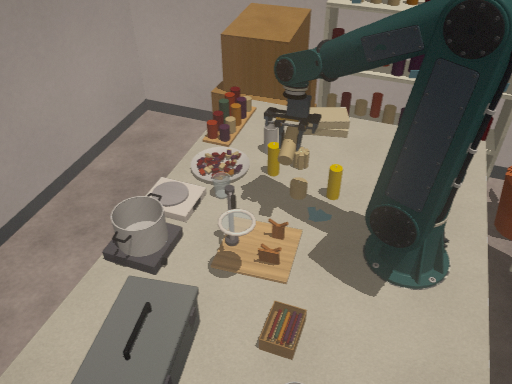

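The candle is held nearly level at (288,152). The cloud matches the modelled axis (radii about 24–26 mm) and nothing else has moved. On to the cradle.

Emit:
carry_out(
  steps=[
    {"grip": 4.6,"travel": [1.58,-0.05,2.07],"angular": [0,0,0]},
    {"grip": 4.6,"travel": [1.58,-0.05,2.07],"angular": [0,0,0]},
    {"grip": 4.6,"travel": [1.58,-0.05,2.07],"angular": [0,0,0]},
    {"grip": 4.6,"travel": [1.58,-0.05,2.07],"angular": [0,0,0]},
    {"grip": 4.6,"travel": [1.58,-0.05,2.07],"angular": [0,0,0]},
    {"grip": 4.6,"travel": [1.58,-0.05,2.07],"angular": [0,0,0]},
    {"grip": 4.6,"travel": [1.58,-0.05,2.07],"angular": [0,0,0]},
    {"grip": 4.6,"travel": [1.58,-0.05,2.07],"angular": [0,0,0]},
    {"grip": 4.6,"travel": [1.58,-0.05,2.07],"angular": [0,0,0]},
    {"grip": 4.6,"travel": [1.58,-0.05,2.07],"angular": [0,0,0]},
    {"grip": 4.6,"travel": [0,0,0],"angular": [0,0,0]},
    {"grip": 4.6,"travel": [0,0,0],"angular": [0,0,0]},
  ],
)

```text
time: 8.58
tool_pos: [429.8, 139.7, 132.9]
ee_rot: [-0.083, 0.677, 0.728, 0.077]
ft_force: [-0.3, -0.6, -2.0]
opening: 49.8
finger_force: 24.8
```

```bash
python3 - <<'E'
from h import *
o=obs(); Rn=rot(o["ee_rot"])
Rq,_=R.align_vectors([X,yc],[ax_t,[0,1,0]],weights=[1e6,1])
T=lambda dx,dz: O+X*dx+Z*dz-Rq.apply(foot_t)
p,Q=plan(T(12,10),Rq,8)
f=o["tool_pos"]+Rn.apply(foot_t); C=np.stack([X,yc,Z]); print("foot in cradle",C@(f-O))
ims=[eyes.get_image(n) for n in("side","scene")]
out=[]
for n,im in zip(("side","scene"),ims):
    W=cloud(im); L=(W-O)@C.T
    for nm,x0,x1,z0,z1 in(("upper",112,142,-32,0),("lower",15,38,-32,0),("plate",-14,8,-32,25)):
        k=(L[...,0]>x0)&(L[...,0]<x1)&(L[...,2]>z0)&(L[...,2]<z1)&(abs(L[...,1])<48); q=L[k]
        if len(q)>5: print(n,nm,len(q),q.min(0).round(1),q.max(0).round(1))
    x,y=((215,190) if n=="side" else (220,130)); out.append(cv2.resize(im["color"][y:y+110,x:x+130],(400,338),interpolation=cv2.INTER_CUBIC))
cv2.imwrite("pics/4.png",np.hstack(out)[...,::-1])
E
```

```text
t 8.58 q [ 0.128  0.11   2.284  0.331  0.763 -0.186] p [429.8 139.7 132.9] f [-0.28 -0.59 -1.99] open 49.8 ff 24.817980229854584
N 8 travel [-0.312, -0.001, 0.534] angular [-0.0002, 0.0, 0.0004]
  at 2 [430.2 134.2 115.2] z [-0.02  0.22 -0.97]
  at 4 [430.4 130.5 103.4] z [-0.02  0.22 -0.97]
  at 6 [430.7 126.9  91.5] z [-0.02  0.22 -0.97]
  at 7 [430.8 125.   85.6] z [-0.02  0.22 -0.97]
foot in cradle [10.04737963 -0.13508787 59.44224626]
side upper 13 [117.4 -36.1 -29.3] [129.5 -12.6  -1.9]
side lower 63 [ 18.5 -36.1 -31.2] [32.8 34.  -2.1]
side plate 196 [-11.9 -37.5 -31.3] [ 1.5 34.1 23.3]
scene upper 86 [117.8 -30.2 -31.9] [136.5  36.1  -4.8]
scene lower 66 [ 16.8 -31.1 -31.9] [34.2 37.6 -4.3]
scene plate 197 [ -9.9 -32.9 -31.7] [ 3.9 37.9 18.9]
```

View pics/4.png

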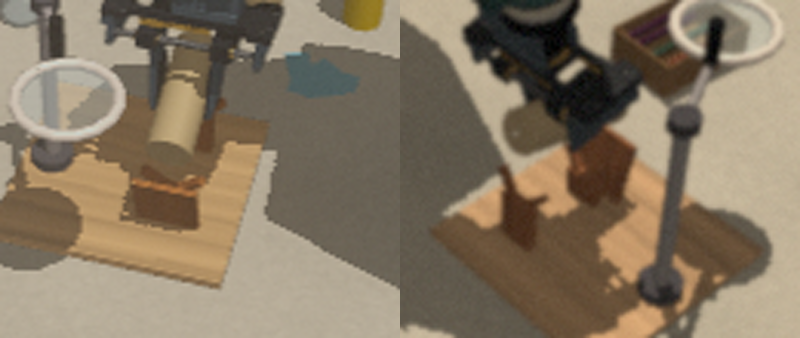

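Candle foot (side crop about (165,155)) is above the cradle, lined up with the V rests; the frame measurements agree within about 2 mm. Lowering.

Emit:
carry_out(
  steps=[
    {"grip": 4.6,"travel": [-0.31,0,0.53],"angular": [0,0,0]},
    {"grip": 4.6,"travel": [-0.31,0,0.53],"angular": [0,0,0]},
    {"grip": 4.6,"travel": [-0.31,0,0.53],"angular": [0,0,0]},
    {"grip": 4.6,"travel": [-0.31,0,0.53],"angular": [0,0,0]},
    {"grip": 4.6,"travel": [-0.31,0,0.53],"angular": [0,0,0]},
    {"grip": 4.6,"travel": [-0.31,0,0.53],"angular": [0,0,0]},
    {"grip": 4.6,"travel": [-0.31,0,0.53],"angular": [0,0,0]},
    {"grip": 4.6,"travel": [-0.31,0,0.53],"angular": [0,0,0]},
    {"grip": 4.6,"travel": [0,0,0],"angular": [0,0,0]},
  ],
)

```text
time: 9.43
tool_pos: [430.9, 123.9, 85.7]
ee_rot: [-0.083, 0.677, 0.727, 0.078]
ft_force: [-0.3, -0.1, -3.3]
opening: 49.8
finger_force: 24.8
```

```bash
cat > st.py <<'E'
from h import *
o=obs(); Rn=rot(o["ee_rot"]); C=np.stack([X,yc,Z])
print("foot in cradle",(C@(o["tool_pos"]+Rn.apply(foot_t)-O)).round(2),"axis",(C@Rn.apply(ax_t)).round(3),"force cradle",(C@o["ft_force"]).round(2))
for n,d in(("-Z 1mm",-Z),("-X 1mm",-X)): print(n,"tool cm",(Rn.inv().apply(d)*.1).round(3))
E
python3 st.py
```

```text
t 9.43 q [ 0.092  0.206  2.298  0.373  0.667 -0.276] p [430.9 123.9  85.7] f [-0.25 -0.06 -3.27] open 49.8 ff 24.81803297996521
foot in cradle [13.18 -0.02  9.8 ] axis [ 1.     0.001 -0.   ] force cradle [-0.81 -0.26 -3.17]
-Z 1mm tool cm [-0.047 -0.     0.088]
-X 1mm tool cm [ 0.088 -0.     0.047]
```

Emit:
carry_out(
  steps=[
    {"grip": 4.6,"travel": [-0.047,0,0.088],"angular": [0,0,0]},
    {"grip": 4.6,"travel": [-0.047,0,0.088],"angular": [0,0,0]},
    {"grip": 4.6,"travel": [-0.047,0,0.088],"angular": [0,0,0]},
    {"grip": 4.6,"travel": [-0.047,0,0.088],"angular": [0,0,0]},
    {"grip": 4.6,"travel": [-0.047,0,0.088],"angular": [0,0,0]},
    {"grip": 4.6,"travel": [-0.047,0,0.088],"angular": [0,0,0]},
    {"grip": 4.6,"travel": [-0.047,0,0.088],"angular": [0,0,0]},
    {"grip": 4.6,"travel": [0,0,0],"angular": [0,0,0]},
  ],
)

```text
time: 10.1
tool_pos: [431.5, 122.4, 80.0]
ee_rot: [-0.082, 0.677, 0.727, 0.078]
ft_force: [0.2, 0.7, -2.8]
opening: 49.5
finger_force: 24.8
```

```bash
python3 st.py
```

```text
t 10.1 q [ 0.088  0.218  2.298  0.379  0.654 -0.288] p [431.5 122.4  80. ] f [ 0.18  0.71 -2.76] open 49.5 ff 24.818150103092194
foot in cradle [13.16  0.47  3.85] axis [ 1.     0.001 -0.   ] force cradle [-1.39  0.23 -2.48]
-Z 1mm tool cm [-0.047 -0.     0.088]
-X 1mm tool cm [ 0.088 -0.     0.047]
```

Not yet in contact; finer lowering.

Emit:
carry_out(
  steps=[
    {"grip": 4.6,"travel": [-0.047,0,0.088],"angular": [0,0,0]},
    {"grip": 4.6,"travel": [-0.047,0,0.088],"angular": [0,0,0]},
    {"grip": 4.6,"travel": [0,0,0],"angular": [0,0,0]},
  ],
)

```text
time: 10.35
tool_pos: [431.6, 121.9, 78.1]
ee_rot: [-0.082, 0.677, 0.727, 0.078]
ft_force: [-0.5, -0.2, -1.9]
opening: 49.6
finger_force: 24.8
```

```bash
python3 st.py
```

```text
t 10.35 q [ 0.087  0.223  2.299  0.382  0.65  -0.292] p [431.6 121.9  78.1] f [-0.47 -0.2  -1.87] open 49.6 ff 24.818215370178223
foot in cradle [13.18  0.51  1.88] axis [ 1.     0.001 -0.   ] force cradle [-0.33 -0.48 -1.85]
-Z 1mm tool cm [-0.047 -0.     0.088]
-X 1mm tool cm [ 0.088 -0.     0.047]
```

Emit:
carry_out(
  steps=[
    {"grip": 4.6,"travel": [-0.047,0,0.088],"angular": [0,0,0]},
    {"grip": 4.6,"travel": [-0.047,0,0.088],"angular": [0,0,0]},
    {"grip": 4.6,"travel": [0,0,0],"angular": [0,0,0]},
  ],
)

```text
time: 10.6
tool_pos: [431.9, 121.4, 76.3]
ee_rot: [-0.082, 0.677, 0.727, 0.078]
ft_force: [-0.0, 1.4, 0.1]
opening: 49.7
finger_force: 24.8
```

```bash
python3 st.py
```

```text
t 10.6 q [ 0.086  0.227  2.298  0.384  0.646 -0.296] p [431.9 121.4  76.3] f [-0.03  1.43  0.07] open 49.7 ff 24.807409644126892
foot in cradle [13.19  0.86  0.04] axis [ 1.     0.    -0.001] force cradle [-1.36  0.07  0.44]
-Z 1mm tool cm [-0.047 -0.     0.088]
-X 1mm tool cm [ 0.088 -0.     0.047]
```

Emit:
carry_out(
  steps=[
    {"grip": 4.6,"travel": [0.088,0,0.047],"angular": [0,0,0]},
    {"grip": 4.6,"travel": [0.088,0,0.047],"angular": [0,0,0]},
    {"grip": 4.6,"travel": [0.088,0,0.047],"angular": [0,0,0]},
    {"grip": 4.6,"travel": [0.088,0,0.047],"angular": [0,0,0]},
    {"grip": 4.6,"travel": [0.088,0,0.047],"angular": [0,0,0]},
    {"grip": 4.6,"travel": [0.088,0,0.047],"angular": [0,0,0]},
    {"grip": 4.6,"travel": [0.088,0,0.047],"angular": [0,0,0]},
    {"grip": 4.6,"travel": [0.088,0,0.047],"angular": [0,0,0]},
    {"grip": 4.6,"travel": [0.088,0,0.047],"angular": [0,0,0]},
    {"grip": 4.6,"travel": [0.088,0,0.047],"angular": [0,0,0]},
    {"grip": 4.6,"travel": [0,0,0],"angular": [0,0,0]},
  ],
  squeeze=15,
)

```text
time: 11.52
tool_pos: [431.0, 131.2, 73.7]
ee_rot: [-0.082, 0.677, 0.727, 0.078]
ft_force: [0.2, 1.8, -2.0]
opening: 49.7
finger_force: 14.9
```

```bash
python3 st.py
```

```text
t 11.52 q [ 0.108  0.233  2.297  0.389  0.636 -0.279] p [431.  131.2  73.7] f [ 0.2   1.84 -2.03] open 49.7 ff 14.913608729839325
foot in cradle [3.07 0.62 0.05] axis [ 1.     0.001 -0.   ] force cradle [-2.29  0.32 -1.49]
-Z 1mm tool cm [-0.047 -0.     0.088]
-X 1mm tool cm [ 0.088 -0.     0.047]
```

Emit:
carry_out(
  steps=[
    {"grip": 4.6,"travel": [0.088,0,0.047],"angular": [0,0,0]},
    {"grip": 4.6,"travel": [0.088,0,0.047],"angular": [0,0,0]},
    {"grip": 4.6,"travel": [0.088,0,0.047],"angular": [0,0,0]},
    {"grip": 4.6,"travel": [0,0,0],"angular": [0,0,0]},
  ],
)

```text
time: 11.85
tool_pos: [430.8, 134.0, 72.9]
ee_rot: [-0.082, 0.677, 0.727, 0.078]
ft_force: [1.2, 0.2, -1.2]
opening: 50.1
finger_force: 14.9
```

```bash
python3 st.py
```

```text
t 11.85 q [ 0.115  0.236  2.297  0.39   0.634 -0.274] p [430.8 134.   72.9] f [ 1.2   0.25 -1.18] open 50.1 ff 14.914389252662659
foot in cradle [0.08 0.6  0.01] axis [ 1.     0.001 -0.   ] force cradle [-0.47  1.21 -1.1 ]
-Z 1mm tool cm [-0.047 -0.     0.088]
-X 1mm tool cm [ 0.088 -0.     0.047]
```

Emit:
carry_out(
  steps=[
    {"grip": 4.6,"travel": [0.088,0,0.047],"angular": [0,0,0]},
    {"grip": 4.6,"travel": [0.088,0,0.047],"angular": [0,0,0]},
    {"grip": 4.6,"travel": [0.088,0,0.047],"angular": [0,0,0]},
    {"grip": 4.6,"travel": [0,0,0],"angular": [0,0,0]},
  ],
)

```text
time: 12.18
tool_pos: [430.6, 136.4, 72.2]
ee_rot: [-0.082, 0.677, 0.727, 0.078]
ft_force: [-0.2, -9.4, 5.4]
opening: 49.6
finger_force: 15.0
```

```bash
python3 st.py
```

```text
t 12.18 q [ 0.121  0.237  2.297  0.39   0.631 -0.27 ] p [430.6 136.4  72.2] f [-0.2  -9.43  5.4 ] open 49.6 ff 14.999788105487823
foot in cradle [-2.4   0.48 -0.08] axis [1.    0.002 0.001] force cradle [10.47 -0.86  2.79]
-Z 1mm tool cm [-0.047 -0.     0.088]
-X 1mm tool cm [0.088 0.    0.047]
```

The foot is against the plate (10 N along the axis). A little more push, then open.

Emit:
carry_out(
  steps=[
    {"grip": 4.6,"travel": [0.088,0,0.047],"angular": [0,0,0]},
    {"grip": 4.6,"travel": [-0.047,0,0.088],"angular": [0,0,0]},
    {"grip": 4.6,"travel": [0,0,0],"angular": [0,0,0]},
    {"grip": 5.2,"travel": [0,0,0],"angular": [0,0,0]},
    {"grip": 5.6,"travel": [0,0,0],"angular": [0,0,0]},
    {"grip": 6.2,"travel": [0,0,0],"angular": [0,0,0]},
    {"grip": 6.8,"travel": [0,0,0],"angular": [0,0,0]},
    {"grip": 7,"travel": [0,0,0],"angular": [0,0,0]},
    {"grip": 7,"travel": [0,0,0],"angular": [0,0,0]},
    {"grip": 7,"travel": [0,0,0],"angular": [0,0,0]},
    {"grip": 7,"travel": [0,0,0],"angular": [0,0,0]},
  ],
)

```text
time: 13.1
tool_pos: [430.5, 137.5, 70.9]
ee_rot: [-0.082, 0.677, 0.727, 0.078]
ft_force: [0.2, 0.3, 0.3]
opening: 70.0
finger_force: 0.0
```

```bash
python3 st.py; python3 - <<'E'
from h import *
o=telemetry.get_obs(); R0=rot(o["ee_rot"])
C=np.stack([X,yc,Z])
for n in("side","scene"):
    im=eyes.get_image(n); L=(cloud(im)-O)@C.T; c=im["color"].astype(int)
    k=(np.hypot(L[...,1],L[...,2])<35)&(L[...,2]>0)&(L[...,0]>-14)&(L[...,0]<160); q=L[k]
    e=q[(q[:,2]<26)]; print(n,k.sum(),"x range",np.percentile(e[:,0],[0,2,98,100]).round(1))
    for a,b in((5,35),(105,138)):
        t=q[(q[:,0]>a)&(q[:,0]<b)]
        from scipy.optimize import least_squares
        print("  axis y,z at",a,b,least_squares(lambda v:np.hypot(t[:,1]-v[0],t[:,2]-v[1])-25,[0,0],loss="soft_l1").x.round(1),len(t))
E
```

```text
t 13.1 q [ 0.123  0.24   2.297  0.393  0.628 -0.27 ] p [430.5 137.5  70.9] f [0.19 0.31 0.26] open 70.0 ff 0.0
foot in cradle [-3.79  0.55 -1.  ] axis [ 1.     0.001 -0.   ] force cradle [-0.22  0.21  0.33]
-Z 1mm tool cm [-0.047 -0.     0.088]
-X 1mm tool cm [ 0.088 -0.     0.047]
side 606 x range [-11.1  -9.8 133.7 140.4]
  axis y,z at 5 35 [-1.4  1.3] 123
  axis y,z at 105 138 [-0.5  0.9] 81
scene 191 x range [-10.7  -2.  141.5 142. ]
  axis y,z at 5 35 [0. 0.] 0
  axis y,z at 105 138 [ 1.4 -0.4] 121
```

Candle measured home: axis within about 1.5 mm and end at x≈140–142 mm. Retreat and go to the handle.

```bash
python3 - <<'E'
from h import *
o=telemetry.get_obs(); R0=rot(o["ee_rot"]); z=R0.as_matrix()[:,2]
p,Q=plan(o["tool_pos"]-100*z,R0,4)
p,Q=plan([430,100,345],R0,6,p,Q)
a=np.radians(152); Rm=frame([0,0,-1],[np.cos(a),np.sin(a),0]); print("y",Rm.as_matrix()[:,1])
p,Q=plan([533.4,225.5,345],Rm,14,p,Q)
E
```

```text
N 4 travel [-0.0, 0.0, -2.5] angular [0.0, 0.0, 0.0]
  at 1 [431.2 126.2 119.6] z [-0.01  0.23 -0.97]
  at 2 [431.6 120.6 144. ] z [-0.01  0.23 -0.97]
  at 3 [431.9 115.  168.3] z [-0.01  0.23 -0.97]
N 6 travel [0.424, -0.043, -2.925] angular [0.0, 0.0, 0.0]
  at 1 [431.3 110.  227.2] z [-0.01  0.23 -0.97]
  at 3 [430.7 105.  286.1] z [-0.01  0.23 -0.97]
  at 4 [430.3 102.5 315.6] z [-0.01  0.23 -0.97]
  at 5 [430. 100. 345.] z [-0.01  0.23 -0.97]
y [0.46947156 0.88294759 0.        ]
N 14 travel [0.401, 1.141, 0.073] angular [0.0083, -0.0148, -0.0719]
  at 3 [471.9 124.1 346. ] z [-0.03  0.16 -0.99]
  at 7 [505.2 159.1 346.6] z [-0.03  0.09 -0.99]
  at 10 [522.9 190.7 346.3] z [-0.02  0.05 -1.  ]
  at 13 [533.4 225.4 345. ] z [ 0. -0. -1.]
```

Emit:
carry_out(
  steps=[
    {"grip": 7,"travel": [0,0,-1],"angular": [0,0,0]},
    {"grip": 7,"travel": [0,0,-2.25],"angular": [0,0,0]},
    {"grip": 7,"travel": [0,0,-2.25],"angular": [0,0,0]},
    {"grip": 7,"travel": [0,0,-2.25],"angular": [0,0,0]},
    {"grip": 7,"travel": [0,0,-2.25],"angular": [0,0,0]},
    {"grip": 7,"travel": [0.424,-0.043,-2.925],"angular": [0,0,0]},
    {"grip": 7,"travel": [0.424,-0.043,-2.925],"angular": [0,0,0]},
    {"grip": 7,"travel": [0.424,-0.043,-2.925],"angular": [0,0,0]},
    {"grip": 7,"travel": [0.424,-0.043,-2.925],"angular": [0,0,0]},
    {"grip": 7,"travel": [0.424,-0.043,-2.925],"angular": [0,0,0]},
    {"grip": 7,"travel": [0.424,-0.043,-2.925],"angular": [0,0,0]},
    {"grip": 7,"travel": [0,0,0],"angular": [0,0,0]},
  ],
)

```text
time: 14.2
tool_pos: [431.7, 99.6, 351.2]
ee_rot: [-0.079, 0.677, 0.727, 0.081]
ft_force: [1.2, -1.1, 1.8]
opening: 70.0
finger_force: 0.0
```

Emit:
carry_out(
  steps=[
    {"grip": 7,"travel": [0.4,1.14,0.073],"angular": [0.0083,-0.0148,-0.0719]},
    {"grip": 7,"travel": [0.4,1.14,0.073],"angular": [0.0083,-0.0148,-0.0719]},
    {"grip": 7,"travel": [0.4,1.14,0.073],"angular": [0.0083,-0.0148,-0.0719]},
    {"grip": 7,"travel": [0.4,1.14,0.073],"angular": [0.0083,-0.0148,-0.0719]},
    {"grip": 7,"travel": [0.4,1.14,0.073],"angular": [0.0083,-0.0148,-0.0719]},
    {"grip": 7,"travel": [0.4,1.14,0.073],"angular": [0.0083,-0.0148,-0.0719]},
    {"grip": 7,"travel": [0.4,1.14,0.073],"angular": [0.0083,-0.0148,-0.0719]},
    {"grip": 7,"travel": [0.4,1.14,0.073],"angular": [0.0083,-0.0148,-0.0719]},
    {"grip": 7,"travel": [0.4,1.14,0.073],"angular": [0.0083,-0.0148,-0.0719]},
    {"grip": 7,"travel": [0.4,1.14,0.073],"angular": [0.0083,-0.0148,-0.0719]},
    {"grip": 7,"travel": [0.4,1.14,0.073],"angular": [0.0083,-0.0148,-0.0719]},
    {"grip": 7,"travel": [0.4,1.14,0.073],"angular": [0.0083,-0.0148,-0.0719]},
    {"grip": 7,"travel": [0.4,1.14,0.073],"angular": [0.0083,-0.0148,-0.0719]},
    {"grip": 7,"travel": [0.4,1.14,0.073],"angular": [0.0083,-0.0148,-0.0719]},
    {"grip": 7,"travel": [0,0,0],"angular": [0,0,0]},
  ],
)

```text
time: 15.45
tool_pos: [533.2, 226.5, 345.0]
ee_rot: [0.001, 0.24, 0.971, -0.0]
ft_force: [-0.1, 0.1, -0.7]
opening: 69.9
finger_force: 0.0
```

```bash
python3 - <<'E'
from h import *
o=obs(); R0=rot(o["ee_rot"]); print(R0.as_matrix().round(3).tolist())
C=np.stack([X,yc,Z])
for n in("side","scene"):
    im=eyes.get_image(n); W=cloud(im)
    L=(W-O)@C.T
    k=(np.hypot(L[...,1],L[...,2])<35)&(L[...,2]>2)&(L[...,0]>-14)&(L[...,0]<160); q=L[k]
    print(n,"candle x",np.percentile(q[:,0],[0,2,98,100]).round(1))
    out=im["color"]; x,y=((200,160) if n=="side" else (220,100)); cr=cv2.resize(out[y:y+130,x:x+130],(400,400),interpolation=cv2.INTER_CUBIC)
    I=cr if n=="side" else np.hstack([I,cr])
cv2.imwrite("pics/5.png",I[...,::-1] if n=="side" else np.hstack([I])[...,::-1])
plan([533.4,225.5,264],R0,6)
E
```

```text
t 15.45 q [ 3.620e-01  5.300e-02  1.883e+00 -1.000e-03  1.205e+00 -7.230e-01] p [533.2 226.5 345. ] f [-0.05  0.07 -0.65] open 69.9 ff 0.0
[[-0.885, 0.466, 0.001], [0.466, 0.885, -0.001], [-0.002, -0.0, -1.0]]
side candle x [-11.8  -9.4 136.3 141.2]
scene candle x [-10.5  -3.2 140.5 145.3]
N 6 travel [-0.002, 0.009, 1.35] angular [0.0001, -0.0002, -0.001]
  at 1 [533.1 225.3 318. ] z [ 0. -0. -1.]
  at 3 [533.2 225.4 291. ] z [ 0. -0. -1.]
  at 4 [533.3 225.4 277.5] z [ 0. -0. -1.]
  at 5 [533.4 225.5 264. ] z [ 0. -0. -1.]
```

View pics/5.png

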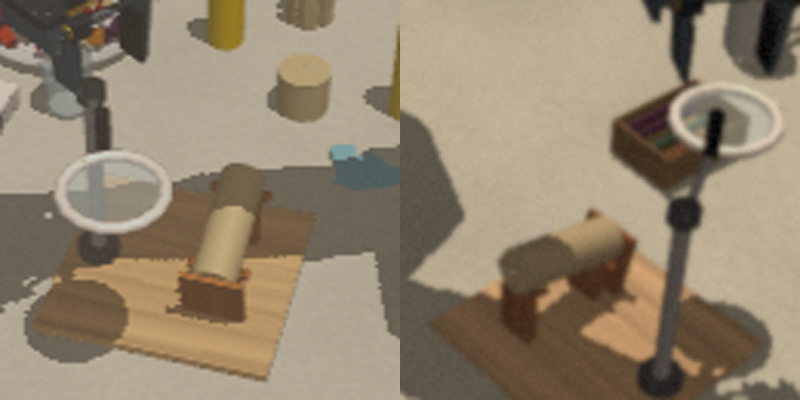

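The candle lies in both rests with its foot on the plate (side crop (215,275)). The fingers are above the handle (scene crop (715,135)). Lower and grip the handle.

Emit:
carry_out(
  steps=[
    {"grip": 7,"travel": [0,0,1.35],"angular": [0,0,0]},
    {"grip": 7,"travel": [0,0,1.35],"angular": [0,0,0]},
    {"grip": 7,"travel": [0,0,1.35],"angular": [0,0,0]},
    {"grip": 7,"travel": [0,0,1.35],"angular": [0,0,0]},
    {"grip": 7,"travel": [0,0,1.35],"angular": [0,0,0]},
    {"grip": 7,"travel": [0,0,1.35],"angular": [0,0,0]},
    {"grip": 1.2,"travel": [0,0,0],"angular": [0,0,0]},
    {"grip": 1.2,"travel": [0,0,0],"angular": [0,0,0]},
    {"grip": 1.2,"travel": [0,0,0],"angular": [0,0,0]},
    {"grip": 1.2,"travel": [0,0,0],"angular": [0,0,0]},
    {"grip": 1.2,"travel": [0,0,0],"angular": [0,0,0]},
    {"grip": 1.2,"travel": [0,0,0],"angular": [0,0,0]},
    {"grip": 1.2,"travel": [0,0,0],"angular": [0,0,0]},
    {"grip": 1.2,"travel": [0,0,0],"angular": [0,0,0]},
  ],
  squeeze=10,
)

```text
time: 16.72
tool_pos: [533.5, 225.3, 264.2]
ee_rot: [0.001, 0.242, 0.97, 0.0]
ft_force: [0.2, 0.1, -0.4]
opening: 19.3
finger_force: 0.1
```

```bash
python3 - <<'E'
from h import *
o=obs(); R0=rot(o["ee_rot"]); P=np.array([579.3,148.3]); h=o["tool_pos"][:2]-P
print("radius",np.hypot(*h),"az",np.degrees(np.arctan2(h[1],h[0])))
a0=np.arctan2(h[1],h[0]); a1=np.radians(184.4)
# arc with constant body twist: rotate tool with the arm
d=a1-a0; N=26; print("total",d)
r=np.array([0,0,-d/N]); Rf=R0*R.from_rotvec(r*N)
hf=P+np.hypot(*h)*np.array([np.cos(a1),np.sin(a1)])
plan([*hf,o["tool_pos"][2]],Rf,N)
E
```

```text
t 16.72 q [ 3.600e-01  1.310e-01  1.951e+00 -1.000e-03  1.059e+00 -7.220e-01] p [533.5 225.3 264.2] f [ 0.2   0.14 -0.45] open 19.3 ff 0.08725175634026527
radius 89.5724354629874 az 120.75548054628094
total 1.1108064153169805
N 26 travel [0.191, -0.331, -0.0] angular [0.0, -0.0, -0.0427]
  at 6 [512.9 208.4 264.2] z [ 0. -0. -1.]
  at 13 [498.1 186.2 264.2] z [ 0. -0. -1.]
  at 19 [491.2 164.4 264.2] z [ 0. -0. -1.]
  at 25 [490.  141.5 264.2] z [ 0. -0. -1.]
```

Emit:
carry_out(
  steps=[
    {"grip": 1.2,"travel": [0,0,0],"angular": [0,0,0]},
    {"grip": 1.2,"travel": [0,0,0],"angular": [0,0,0]},
    {"grip": 1.2,"travel": [0.191,-0.331,0],"angular": [0,0,-0.0427]},
    {"grip": 1.2,"travel": [0.191,-0.331,0],"angular": [0,0,-0.0427]},
    {"grip": 1.2,"travel": [0.191,-0.331,0],"angular": [0,0,-0.0427]},
    {"grip": 1.2,"travel": [0.191,-0.331,0],"angular": [0,0,-0.0427]},
    {"grip": 1.2,"travel": [0.191,-0.331,0],"angular": [0,0,-0.0427]},
    {"grip": 1.2,"travel": [0.191,-0.331,0],"angular": [0,0,-0.0427]},
    {"grip": 1.2,"travel": [0.191,-0.331,0],"angular": [0,0,-0.0427]},
    {"grip": 1.2,"travel": [0.191,-0.331,0],"angular": [0,0,-0.0427]},
    {"grip": 1.2,"travel": [0.191,-0.331,0],"angular": [0,0,-0.0427]},
    {"grip": 1.2,"travel": [0.191,-0.331,0],"angular": [0,0,-0.0427]},
    {"grip": 1.2,"travel": [0.191,-0.331,0],"angular": [0,0,-0.0427]},
    {"grip": 1.2,"travel": [0.191,-0.331,0],"angular": [0,0,-0.0427]},
    {"grip": 1.2,"travel": [0.191,-0.331,0],"angular": [0,0,-0.0427]},
  ],
)

```text
time: 17.97
tool_pos: [500.3, 189.5, 264.2]
ee_rot: [0.001, -0.034, 0.999, 0.0]
ft_force: [5.1, 1.1, -1.6]
opening: 15.6
finger_force: 10.0
```

```bash
python3 - <<'E'
from h import *
o=obs(); P=np.array([579.3,148.3]); h=o["tool_pos"][:2]-P
print("radius",np.hypot(*h),"az",np.degrees(np.arctan2(h[1],h[0])))
E
```

```text
t 17.97 q [ 3.190e-01  5.400e-02  2.035e+00 -1.000e-03  1.050e+00 -1.320e+00] p [500.3 189.5 264.2] f [ 5.05  1.1  -1.57] open 15.6 ff 10.000348538160324
radius 89.06902411302077 az 152.45932459122113
```

Emit:
carry_out(
  steps=[
    {"grip": 1.2,"travel": [0.191,-0.331,0],"angular": [0,0,-0.0427]},
    {"grip": 1.2,"travel": [0.191,-0.331,0],"angular": [0,0,-0.0427]},
    {"grip": 1.2,"travel": [0.191,-0.331,0],"angular": [0,0,-0.0427]},
    {"grip": 1.2,"travel": [0.191,-0.331,0],"angular": [0,0,-0.0427]},
    {"grip": 1.2,"travel": [0.191,-0.331,0],"angular": [0,0,-0.0427]},
    {"grip": 1.2,"travel": [0.191,-0.331,0],"angular": [0,0,-0.0427]},
    {"grip": 1.2,"travel": [0.191,-0.331,0],"angular": [0,0,-0.0427]},
    {"grip": 1.2,"travel": [0.191,-0.331,0],"angular": [0,0,-0.0427]},
    {"grip": 1.2,"travel": [0.191,-0.331,0],"angular": [0,0,-0.0427]},
    {"grip": 1.2,"travel": [0.191,-0.331,0],"angular": [0,0,-0.0427]},
    {"grip": 1.2,"travel": [0.191,-0.331,0],"angular": [0,0,-0.0427]},
    {"grip": 1.2,"travel": [0.191,-0.331,0],"angular": [0,0,-0.0427]},
    {"grip": 1.2,"travel": [0.191,-0.331,0],"angular": [0,0,-0.0427]},
    {"grip": 1.2,"travel": [0,0,0],"angular": [0,0,0]},
    {"grip": 1.2,"travel": [0,0,0],"angular": [0,0,0]},
  ],
)

```text
time: 19.22
tool_pos: [491.1, 141.1, 264.3]
ee_rot: [0.002, -0.306, 0.952, -0.001]
ft_force: [8.2, -1.8, -4.1]
opening: 15.7
finger_force: 10.0
```

```bash
python3 - <<'E'
from h import *
o=obs(); P=np.array([579.3,148.3]); h=o["tool_pos"][:2]-P
print("radius",np.hypot(*h),"az",np.degrees(np.arctan2(h[1],h[0])))
C=np.stack([X,yc,Z]); print("expected mid",O+70*X)
for n in("side","scene"):
    im=eyes.get_image(n); W=cloud(im); c=im["color"].astype(int)
    k=(W[...,2]>236)&(W[...,2]<262)&(np.hypot(W[...,0]-430,W[...,1]-136)<80)&(c.min(-1)>100)&(np.ptp(c,axis=-1)<30); q=W[k]
    if k.sum()>10: 
        print(n,k.sum(),q.min(0).round(),q.max(0).round(),cv2.fitEllipse(q[:,:2].astype(np.float32)),cv2.minEnclosingCircle(q[:,:2].astype(np.float32)))
E
```

```text
t 19.22 q [ 2.350e-01  1.100e-02  2.080e+00 -2.000e-03  1.048e+00 -1.956e+00] p [491.1 141.1 264.3] f [ 8.16 -1.76 -4.13] open 15.7 ff 10.000239238142967
radius 88.48507499911109 az -175.3483853703771
expected mid [429.93303655 136.55422918  88.11733316]
side 682 [373.  80. 240.] [507. 193. 255.] ((427.82763671875, 139.18673706054688), (90.93720245361328, 95.0015869140625), 17.64021873474121) ((440.18902587890625, 135.133056640625), 67.5125732421875)
scene 354 [381.  77. 240.] [504. 158. 253.] ((434.6298828125, 118.2402572631836), (59.085235595703125, 91.41976165771484), 75.75511169433594) ((441.01220703125, 138.82669067382812), 63.17890548706055)
```

The lens spans y 80–193, so its centre is about (432,137) against the candle middle at (430,137). Release and lift clear.

Emit:
carry_out(
  steps=[
    {"grip": 2,"travel": [0,0,0],"angular": [0,0,0]},
    {"grip": 3,"travel": [0,0,0],"angular": [0,0,0]},
    {"grip": 5,"travel": [0,0,0],"angular": [0,0,0]},
    {"grip": 5,"travel": [0,0,0],"angular": [0,0,0]},
    {"grip": 5,"travel": [0,0,0],"angular": [0,0,0]},
    {"grip": 5,"travel": [0,0,-1],"angular": [0,0,0]},
    {"grip": 5,"travel": [0,0,-2],"angular": [0,0,0]},
    {"grip": 5,"travel": [0,0,-2],"angular": [0,0,0]},
    {"grip": 5,"travel": [0,0,-2],"angular": [0,0,0]},
    {"grip": 5,"travel": [0,0,-2],"angular": [0,0,0]},
    {"grip": 5,"travel": [0,0,-2],"angular": [0,0,0]},
    {"grip": 5,"travel": [0,0,-2],"angular": [0,0,0]},
    {"grip": 5,"travel": [0,0,0],"angular": [0,0,0]},
    {"grip": 5,"travel": [0,0,0],"angular": [0,0,0]},
    {"grip": 5,"travel": [0,0,0],"angular": [0,0,0]},
  ],
)

```text
time: 20.57
tool_pos: [489.6, 141.5, 393.7]
ee_rot: [0.0, -0.305, 0.952, -0.0]
ft_force: [0.6, 0.6, -0.1]
opening: 50.3
finger_force: 0.0
```

```bash
python3 - <<'E'
from h import *
obs(); C=np.stack([X,yc,Z]); I=[]
for n in("side","scene"):
    im=eyes.get_image(n); W=cloud(im); c=im["color"].astype(int)
    k=(W[...,2]>236)&(W[...,2]<262)&(np.hypot(W[...,0]-430,W[...,1]-136)<80)&(c.min(-1)>100)&(np.ptp(c,axis=-1)<30); q=W[k]
    print(n,k.sum(),q.min(0).round(),q.max(0).round())
    L=(W-O)@C.T; k=(np.hypot(L[...,1],L[...,2])<32)&(L[...,2]>2)&(L[...,0]>-14)&(L[...,0]<160); print(" candle x",np.percentile(L[k][:,0],[1,98,100]).round(1))
    h=W[(W[...,2]>262)&(W[...,2]<290)&(np.hypot(W[...,0]-490,W[...,1]-141)<20)]; print(" handle",h.min(0).round(),h.max(0).round())
    x,y=((200,160) if n=="side" else (200,110)); I.append(cv2.resize(im["color"][y:y+130,x:x+130],(400,400),interpolation=cv2.INTER_CUBIC))
cv2.imwrite("pics/6.png",np.hstack(I)[...,::-1])
E
```

```text
t 20.57 q [ 0.236 -0.112  1.956 -0.     1.297 -1.956] p [489.6 141.5 393.7] f [ 0.6   0.58 -0.1 ] open 50.3 ff 0.0
side 698 [373.  80. 239.] [508. 196. 256.]
 candle x [ -9.3 135.8 141.6]
 handle [480. 135. 263.] [494. 153. 289.]
scene 503 [385.  79. 240.] [504. 181. 257.]
 candle x [ -3.3 140.7 142.8]
 handle [488. 131. 262.] [501. 147. 289.]
```

View pics/6.png

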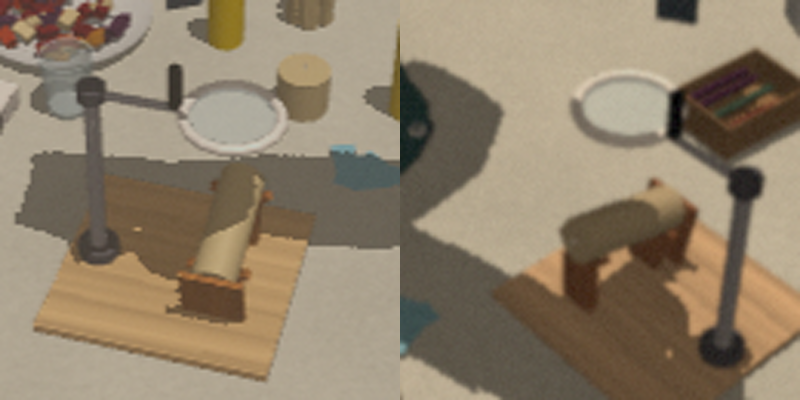

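The candle is home at the plate (side crop (215,275)). The lens (235,115) is swung over it at 244 mm height with its centre measured within a few mm of the candle's middle, and the gripper is clear. Handing in.

```bash
python3 -c "
from workcell import ctrl; print(ctrl.close_job())"
```

```text
the job is handed in; nothing more can be done
None
```

The candle lies in the cradle with its foot against the end plate and its wick up the slope, let go; the lens measured within about 5 mm of its middle, and the job was handed in at about 21 s with no verdict shown.

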